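# Hook the extraction hood's vent flap shut with the pull pole

### The job

Take the hook pole from its cradle, hook it into the ring eye on the open vent flap of the blue extraction hood and, with the pole alone (hand and gripper stay off the flap), draw the flap toward you until its spring catch snaps over and it is fully shut. Then keep a steady, level pull of about 16 N on the eye for a good second so that the flap's seal beds in, never pulling with more than about 25 N at any time. Unhook, lay the pole back in its cradle as it was, and do not disturb the other things on the bench.

Things in the scene. Friction and masses are not known exactly. Their poses are not given: they have to be found in the camera images.
- hood: blue bench extraction hood, fixed, 200 deep x 220 wide x 372 high. Origin on the bench under the middle of its front (mouth) face; x points level into the hood, away from the operator, z up. The mouth is 196 wide, 150 to 320 above the bench, under a lintel 34 deep; the chamber behind is open above. The eye must be reached through the mouth, under the lintel.
- flap (a joint): vent flap, aluminium panel 188 wide x 154 high in the hood's mouth, hinged along its lower edge (6 behind the hood's origin, 150 above the bench). 0 = shut, upright, against a hard stop; positive (rad) = leaning back into the hood; starts 0.40 to 0.65. A stiff hinge holds it anywhere (about 3 N at the eye).
- eye (a point): centre of the steel ring eye on the flap's front: inside diameter 26, bar 6 thick; at rest 85 up the flap from the hinge and 34 in front of it. Site z, the hole's axis, runs up along the flap (vertical when shut); x is the flap's normal, into the hood. Its shank slides out of the flap against 1 to 2 N until it bears on a nut behind: free play 1 to 12, unknown and different each time.
- pole_grip (a point): centre of the wooden handle of the hook pole, 110 long x 24 wide x 28 high (0.2 kg whole). x axis along the pole toward the hook, z up when the hook points down. A steel rod of diameter 7 runs forward along x from the handle, and 200 in front of this point turns straight down into a hook finger.
- pole_hook (a point): point on the pole's hook finger (diameter 7) where the eye should ride: 200 ahead of pole_grip and 22 below it. The finger reaches from the rod (22 above this point) to its end, 14 below this point.
- saddle (a point): where the handle's centre lies when the pole rests in its fixed grey cradle, 89 above the bench; x along the resting pole toward the hook, z up. Two supports, 38 either side of this point along x and 10 thick, carry the handle's underside between low horns in a slot 39 wide; the space between them is free down to 8 above the bench.
- oil_bottle: white bottle with red cap, 58 diameter x 157 high, origin under its centre; leave alone
- tape_1: roll of black tape, 62 x 60 x 19, origin under its centre; leave alone
- mug_1: white spotted mug, 92 x 127 x 93 high, origin under its centre; leave alone
- spanner_13: steel spanner lying flat, 182 long, origin under its centre; leave alone
- catch (a point): nose of the sprung catch under the lintel, 70 left of the middle, 307 above the bench. It resists the flap's last 0.08 rad: pulling the eye past it takes about 10 to 15 N, its crest being near 0.033 rad; then the flap snaps to 0 and is held. Let go before the snap, the flap springs part open.
Things that resemble listed ones, but are neither listed nor needed, are in the scene too. Leave any purple look-alike of the part that bears saddle alone.

How it is judged:
By the outcome, as a careful person would: the job done as asked, in the order asked, and still so for the second after the job is handed in, with the robot touching nothing.
It also fails if it takes over 70 s, if anything falls off the work surface, if the arm or the gripper's body presses on something with over 40 N, if the wrist force passes 120 N, or if a joint passes its speed limit or range.

### The arm

A 6-joint arm with a two-finger parallel gripper is mounted at the origin on a cart in front of the work surface, level with it; the furniture and walls round the work are solid. World frame = base frame: x ahead of the robot, y to its left, z up, the work surface at z = 0. Lengths are in m, angles in degrees, forces in N, time in s.
With the tool pointing down it reaches from about 0.4 to 0.825 m from the base axis. Payload 7 kg.
Tool frame: the origin (TCP) lies on the centre line of the jaws, within the pads' length; the fingertips stand 11 mm ahead of it and the grasp point (between the pads) lies 8 mm behind it; z points along the fingers, y is the line along which they close (so a half turn about z gives the same grasp; the last joint's range is limited). The gripper opens to 88 mm and grips with 3 to 60 N. Pads are 19 mm wide; open, the fingers measure 130 mm over their backs; the gripper's body (78 mm by 193 mm) begins 47 mm behind the grasp point.
Start: joints at [-60.671, 20.546, 0.682, 0, -70.136, -16.507], TCP at [0.15, -0.658, 0.238] pointing down, gripper open.
Joint ranges: [-176.03, 176.03], [-82.01, 121.73], [-58.28, 71.71], [-173.87, 95.51], [-174.79, -0.11], [-173.66, 173.66]. Speed limits (degrees/s): [136.94, 136.94, 172.46, 180, 180, 180].

### API

Orientations are given as [roll, pitch, yaw] about the fixed x, y, z axes, in that order (R = Rz(yaw) Ry(pitch) Rx(roll)).
In Python, from plant import r, capture, camera_model, job gives the robot as it stands.
- The arm moves only by the tool drive_tool, never from a script. Its argument "increments" is a list that holds one entry, the list of rows, each a list of 5 numbers: the gripper's target within -1 to 1 (fully open at 1, half-way at 0, shut at -1), then the shift along the tool's x, y, z scaled (see below), then the turn about the tool's z scaled (see below). In form: [[[gripper, tx, ty, tz, roll], ...]]. A call has 1 to 5 rows; each row is the pose to reach, as a shift and turn from the pose commanded when the call began, along the tool's axes at that moment, turning the shorter way round; what a row does not reach only later rows make up. The controller multiplies each number of a shift by 120 mm and each number of a turn by 360 degrees. A row lasts 1/8 s, in which the tool goes at most 62.5 mm and 10.7 degrees, less where a joint would pass 70% of its speed; a pose out of reach is approached as far as the arm can. A call with a number of a shift or a turn outside -1 to 1 is refused whole. A call with a gripper value outside its range is refused whole. The fingers move at their own pace and stop on an object; "squeeze" is the grip in N (left out, the last holds). Time passes only in rows, so rows that repeat a pose let the fingers close. It gives the time, the measured TCP pose, the force, the opening and the grip force at its end, in the units of the state.
- r.get_state(): the state, without advancing time (a new reading comes with each control period).
- capture(name): name is "side" or "top" or "wrist"; returns the picture (480x640x3 uint8, red, green, blue); there is no depth.
- camera_model(name): a dict with "camera_matrix" (3x3 intrinsics, pixels), "rvec" (rotation vector, rad) and "tvec" (3), from world to camera coordinates, as OpenCV has them. Camera axes: x right, y down, z forward; pixel columns grow to the right and rows downward; lengths in m; the calibration is good to about 2 mm. A picture is of the moment at which its call begins: read the wrist's pose just before it. camera_model takes no time and is no camera call; for the wrist camera it gives the pose at the moment of the call.
- job.close_job(): hands the job in; it is judged then, once.
The state is a dict: "time_s": time; "joints": joint angles; "qd": joint speeds; "joint_torque": joint torques, N m; "tcp_pos": TCP position; "eef_rot": TCP orientation; "contact_force": force on the tool from outside, world axes, zero at the start; "moment": the same for the moment, N m; "gripper_width": finger opening in m; "gripper_force": force on a finger pad.
Only numpy, scipy, OpenCV 4.12 (cv2) and the standard library are available. Lean on these libraries where they do the work, as an engineer would, in place of code of your own. Each camera call takes 0.05 s, during which the arm holds its last target. There are 200 camera calls.

## Working session

There is one attempt and no reset: what is moved stays moved. The work goes in short steps, Python scripts to look and compute and a tool call to move; the robot and the scene stay as the last step left them, time stands still between calls to the robot, and variables do not carry over. Pictures are saved under pics/ and viewed, at most 10 in all, crops included, and the job is handed in when it is done.

Besides the shell and the picture viewer there is one more tool, called after "Call:" as name(argument=value, ...) on one line, values as JSON. drive_tool: Moves the arm, as the interface text tells. Its arguments: {"type":"object","properties":{"increments":{"type":"array"},"squeeze":{"type":"number"}},"required":["increments"]}

```bash
ls; mkdir -p pics; python3 - <<'E'
from plant import r,capture,camera_model,job
import cv2
print(r.get_state())
for n in("side","top"):
    cv2.imwrite(f"pics/{n}0.png",capture(n)[:,:,::-1]); print(n,camera_model(n))
E
```

```text
pics
{'time_s': 0.0, 'joints': array([-6.06693212e+01,  2.05921529e+01,  6.34680297e-01, -2.09821448e-02,
       -7.01344951e+01, -1.65047991e+01]), 'qd': array([ 0.01008793,  0.09181181, -0.00804301,  0.01392914, -0.03921853,
        0.05278527]), 'joint_torque': array([ 7.57156317e-05, -5.82728899e+01,  2.93047071e+01,  6.99722975e+00,
        7.13873509e-03, -1.38826963e-04]), 'tcp_pos': array([ 0.14970118, -0.65772088,  0.23661873]), 'eef_rot': array([ 1.79906218e+02, -7.21850940e-03, -1.67181260e+02]), 'contact_force': array([ 0.75151114, -0.1278212 ,  1.01120983]), 'moment': array([ 0.00453707, -0.02190234, -0.01215927]), 'gripper_force': 0.0, 'gripper_width': 0.0878085100752462}
side {'camera_matrix': array([[486.26348487,   0.        , 318.17820536],
       [  0.        , 486.26348487, 234.9254096 ],
       [  0.        ,   0.        ,   1.        ]]), 'rvec': array([ 0.61316653, -2.3513088 ,  1.48803453]), 'tvec': array([0.41978292, 0.3118133 , 1.01531192])}
top {'camera_matrix': array([[513.17145406,   0.        , 321.26795913],
       [  0.        , 513.17145406, 237.78241067],
       [  0.        ,   0.        ,   1.        ]]), 'rvec': array([ 2.15999684, -2.19581301,  0.0511615 ]), 'tvec': array([-0.08843686,  0.5496047 ,  1.16838543])}
```

View pics/side0.png

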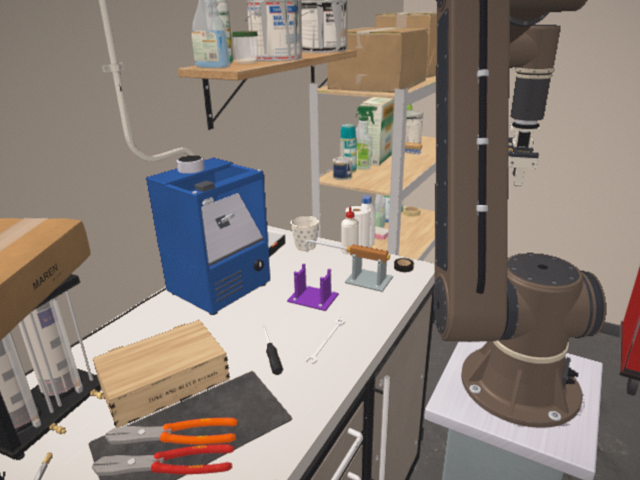

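View pics/top0.png

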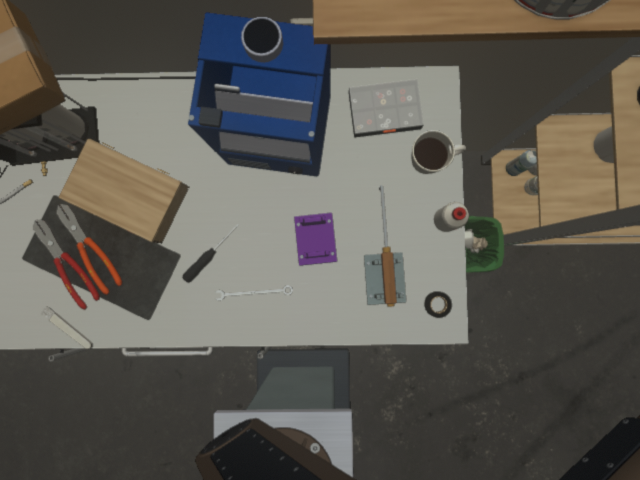

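Side: the pole lies in the grey cradle, with its handle at (370,252) and rod to (310,242). The purple look-alike is at (313,290), and the blue hood at (210,235) has its eye near (224,220). Top: handle (389,276), rod tip (381,187), purple at (316,240), hood mouth near (265,150). The grey cradle fits because it carries the pole. An enlarged crop will confirm this and show the hood.

```bash
python3 - <<'E'
import cv2,numpy as np
s=cv2.imread("pics/side0.png");t=cv2.imread("pics/top0.png")
z=lambda i,x,y,w,h,W,H:cv2.resize(i[y:y+h,x:x+w],(W,H),interpolation=cv2.INTER_CUBIC)
a=np.hstack([z(s,140,150,135,165,400,489)[:300],z(t,185,10,150,112,400,300)])
a=np.hstack([z(s,145,150,130,97,400,300),z(t,185,80,150,112,400,300)])
b=np.hstack([z(s,300,215,125,94,400,300),z(t,350,175,120,150,400,500)[:300]])
b=np.hstack([z(s,300,215,125,94,400,300),z(t,340,180,187,140,400,300)])
cv2.imwrite("pics/crop1.png",np.vstack([a,b]))
E
```

```text
(no output)
```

View pics/crop1.png

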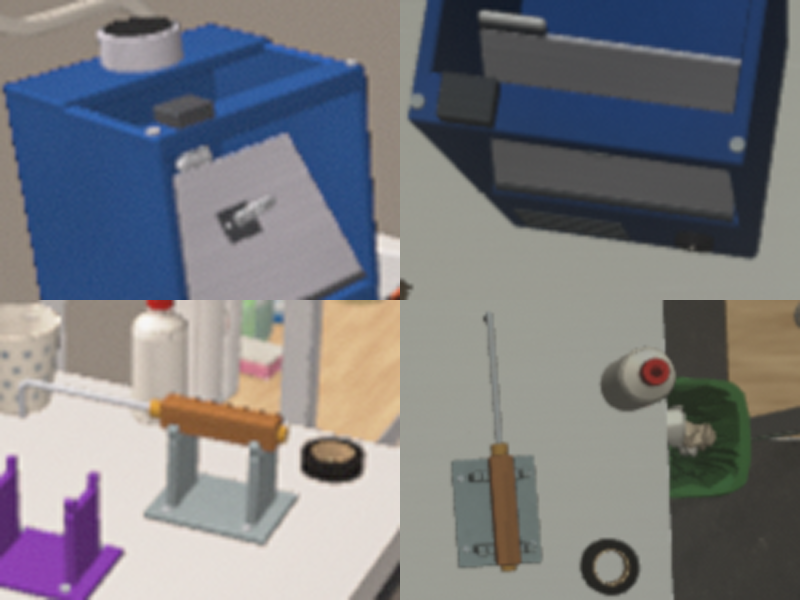

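Crop: the grey cradle holds the wooden pole (side handle at about (370,251)), with no pole in the purple one. The hood's white corner dots are at top px (191,118)/(311,134) and side px (195,192)/(259,170). The eye in the side view is at about (230,216), and the flap's top edge shows in both views.

```bash
cat > h.py <<'E'
import cv2,numpy as np
from plant import r,capture,camera_model,job
def ray(n,uv,cm=None):
    c=cm or camera_model(n);K=c["camera_matrix"];R=cv2.Rodrigues(np.array(c["rvec"]))[0];t=np.array(c["tvec"])
    o=-R.T@t;d=R.T@np.linalg.inv(K)@np.array([*uv,1.]);return o,d/np.linalg.norm(d)
def onz(n,uv,z,cm=None):
    o,d=ray(n,uv,cm);return o+d*(z-o[2])/d[2]
def tri(a,ua,b,ub):
    o1,d1=ray(a,ua);o2,d2=ray(b,ub)
    s=np.linalg.lstsq(np.c_[d1,-d2],o2-o1,rcond=None)[0]
    p,q=o1+d1*s[0],o2+d2*s[1];return (p+q)/2,np.linalg.norm(p-q)
def proj(n,P,cm=None):
    c=cm or camera_model(n)
    return cv2.projectPoints(np.array(P,float).reshape(-1,1,3),np.array(c["rvec"]),np.array(c["tvec"]),c["camera_matrix"],None)[0][:,0]
E
python3 - <<'E'
from h import *
np.set_printoptions(precision=4,suppress=True)
print("L",tri("top",(191.4,117.8),"side",(194.7,192.3)),"R",tri("top",(311.4,134.2),"side",(259.4,170.4)))
L=onz("top",(191.4,117.8),.372);R=onz("top",(311.4,134.2),.372);print(L,R,np.linalg.norm(L-R))
t=cv2.imread("pics/top0.png");s=cv2.imread("pics/side0.png")
hsv=cv2.cvtColor(t,cv2.COLOR_BGR2HSV);m=cv2.inRange(hsv,(5,100,60),(20,255,255));m[:, :340]=0;m[:,430:]=0;m[:230]=0;m[320:]=0
n,l,st,c=cv2.connectedComponentsWithStats(m);i=1+np.argmax(st[1:,4]);print(st[i],c[i])
pts=np.argwhere(l==i)[:,::-1].astype(float)
w=np.array([onz("top",p,.103)[:2] for p in pts]);rc=cv2.minAreaRect(w.astype(np.float32));print("handle",rc)
vx=cv2.fitLine(w.astype(np.float32),cv2.DIST_L2,0,.01,.01).ravel();print(vx,np.degrees(np.arctan2(vx[1],vx[0])))
print("hook top",onz("top",(381.5,187),.089))
# bright rod
print("tape",onz("top",(438,304),.015),"mug",onz("top",(433,153),.09),"bottle",onz("top",(458,214),.157))
# cradle base plate
m=cv2.inRange(hsv,(80,15,60),(110,110,190));m[:,:355]=0;m[:,412:]=0;m[:245]=0;m[312:]=0
P=np.argwhere(m)[:,::-1].astype(float);print(len(P));w=np.array([onz("top",p,.008)[:2] for p in P]);print("plate",cv2.minAreaRect(w.astype(np.float32)))
E
```

```text
L (array([0.7371, 0.1163, 0.34  ]), np.float64(0.0011776953297592567)) R (array([ 0.7043, -0.0893,  0.339 ]), np.float64(0.0008913108963968257))
[0.7267 0.1072 0.372 ] [ 0.6949 -0.0908  0.372 ] 0.2004655814243818
[382 247  14  59 582] [388.4433 276.6821]
handle ((0.4584406912326813, -0.24065366387367249), (0.12354397028684616, 0.022260669618844986), 3.041661024093628)
[ 0.9985  0.0548  0.4571 -0.2407] 3.1408947
hook top [ 0.652  -0.2319  0.089 ]
tape [ 0.392  -0.3618  0.015 ] mug [ 0.7245 -0.3457  0.09  ] bottle [ 0.5824 -0.3789  0.157 ]
868
plate ((0.45274868607521057, -0.24161317944526672), (0.11140318959951401, 0.08509083092212677), 2.894806385040283)
```

```bash
python3 - <<'E'
from h import *
np.set_printoptions(precision=4,suppress=True)
O=np.array([.715,.0144,0]);a=np.radians(-9.06)
R=np.array([[np.cos(a),-np.sin(a),0],[np.sin(a),np.cos(a),0],[0,0,1]])
W=lambda p:O+R@np.array(p)
for nm,t,s in(("hook",(381.1,187.5),(308.4,241)),("flapTR",(312.5,103.1),(238.6,193.6))):
    p,e=tri("top",t,"side",s);print(nm,p,e,"hood fr",R.T@(p-O))
for q in(.4,.45,.5,.55,.6,.65):
    u=np.array([np.sin(q),0,np.cos(q)]);n=np.array([-np.cos(q),0,np.sin(q)]);h=np.array([.006,0,.15])
    e=h+.085*u+.034*n;k=h+.154*u+[0,-.094,0];k2=h+.154*u+[0,.094,0]
    print(q,e,W(e),"side eye",proj("side",W(e)),"TR",proj("side",W(k)),proj("top",W(k)),"TL top",proj("top",W(k2)))
print("hinge R",proj("side",W([.006,-.094,.15])),proj("top",W([.006,-.094,.15])),"hingeL",proj("top",W([.006,.094,.15])))
print("roof front",proj("top",[W([0,-.11,.34]),W([0,.11,.34]),W([0,-.11,0])]),proj("side",[W([0,-.11,.34]),W([0,.11,.34]),W([0,.11,0]),W([0,-.098,.15])]))
E
```

```text
hook [ 0.6504 -0.2317  0.0866] 0.0018958037789747874 hood fr [-0.025  -0.2532  0.0866]
flapTR [ 0.7833 -0.0902  0.2617] 0.001547385359629557 hood fr [ 0.0839 -0.0925  0.2617]
0.4 [0.0078 0.     0.2415] [0.7227 0.0132 0.2415] side eye [[232.3968 217.3918]] TR [[242.2865 184.2208]] [[311.5108 107.727 ]] TL top [[209.1392  93.9844]]
0.45 [0.0124 0.     0.2413] [0.7272 0.0125 0.2413] side eye [[231.1879 217.0463]] TR [[240.6029 184.8321]] [[312.1329 104.5252]] TL top [[210.1524  90.8545]]
0.5 [0.0169 0.     0.2409] [0.7317 0.0117 0.2409] side eye [[229.997  216.7863]] TR [[238.9861 185.5713]] [[312.7441 101.5006]] TL top [[211.1879  87.905 ]]
0.55 [0.0214 0.     0.2402] [0.7362 0.011  0.2402] side eye [[228.8272 216.6119]] TR [[237.4396 186.4351]] [[313.3423  98.6617]] TL top [[212.2418  85.1442]]
0.6 [0.0259 0.     0.2394] [0.7406 0.0103 0.2394] side eye [[227.6814 216.5231]] TR [[235.9664 187.4197]] [[313.9256  96.0158]] TL top [[213.3102  82.5791]]
0.65 [0.0304 0.     0.2382] [0.745  0.0096 0.2382] side eye [[226.5625 216.5194]] TR [[234.5693 188.521 ]] [[314.4922  93.5695]] TL top [[214.3892  80.2158]]
hinge R [[261.6175 237.4477]] [[310.0545 157.6628]] hingeL [[220.8689 145.4314]]
roof front [[314.1546 137.5963]
 [187.3014 120.3505]
 [319.0507 175.1606]] [[262.7283 169.906 ]
 [194.4941 193.6224]
 [211.0363 317.7314]
 [264.2024 237.5087]]
```

Call:
drive_tool(increments=[[[1, -0.7, 0, 0, -0.015], [1, -1, -0.7, 0, -0.027], [1, -1, -1, 0, -0.027], [1, -1, -1, 0, -0.027]]], squeeze=60)

```text
time_s: 0.6
tcp_pos: [0.2953, -0.7498, 0.233]
eef_rot: [179.7, -0.0, -157.4]
contact_force: [-0.7, 0.6, -0.9]
gripper_width: 0.0875
gripper_force: 0.0
```

Call:
drive_tool(increments=[[[1, -0.35, 0.35, 0, 0], [1, -0.7, 0.7, 0, 0], [1, -1, 1, 0, 0]]])

```text
time_s: 0.98
tcp_pos: [0.3582, -0.5895, 0.2373]
eef_rot: [180.0, -0.0, -157.5]
contact_force: [0.7, -0.1, 1.3]
gripper_width: 0.0881
gripper_force: 0.0
```

Call:
drive_tool(increments=[[[1, -0.35, 0.35, 0, 0], [1, -0.7, 0.7, 0, 0], [1, -1, 1, 0, 0]]])

```text
time_s: 1.35
tcp_pos: [0.423, -0.4326, 0.2378]
eef_rot: [-180.0, 0.0, -157.5]
contact_force: [0.6, -0.7, 0.6]
gripper_width: 0.0873
gripper_force: 0.0
```

Call:
drive_tool(increments=[[[1, -0.3, 0.4, 0, 0.018], [1, -0.6, 0.8, 0, 0.036], [1, -0.84, 1, 0, 0.054], [1, -0.84, 1, 0, 0.054]]])

```text
time_s: 1.85
tcp_pos: [0.4705, -0.2833, 0.238]
eef_rot: [180.0, 0.1, -176.8]
contact_force: [-0.1, -1.0, 0.1]
gripper_width: 0.0879
gripper_force: 0.0
```

```bash
cat >> h.py <<'E'
from scipy.spatial.transform import Rotation as Ro
def need(P,yaw):
    s=r.get_state();d=np.array(P)-s["tcp_pos"];T=Ro.from_euler("xyz",[180,0,s["eef_rot"][2]],degrees=True).as_matrix()
    dy=(yaw-s["eef_rot"][2]+180)%360-180
    print("at",s["tcp_pos"].round(4),s["eef_rot"].round(2),"F",s["contact_force"].round(1),"t",round(s["time_s"],2),"NEED t",(T.T@d/.12).round(3),"turn",round(-dy/360,4))
E
python3 - <<'E'
from h import *
need([.452,-.2415,.20],-177)
c=camera_model("wrist");im=capture("wrist");cv2.imwrite("pics/w1.png",im[:,:,::-1])
for p in([.452,-.2415,.103],[.65,-.2317,.089]): print(proj("wrist",p,c))
E
```

```text
at [ 0.4705 -0.2833  0.238 ] [ 1.8000e+02  5.0000e-02 -1.7678e+02] F [-0.1 -1.   0.1] t 1.85 NEED t [0.135 0.356 0.317] turn 0.0006
[[374.88842791 221.46715179]]
[[363.70168186 405.85400048]]
```

View pics/w1.png

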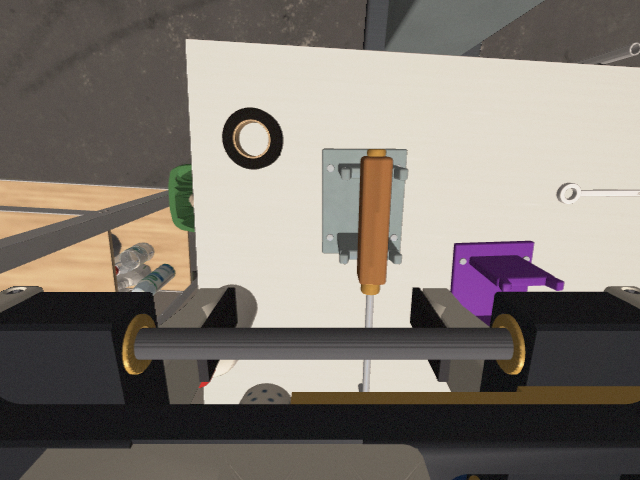

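The wrist view shows the handle body from (377,157) to (372,286), centre about (375,221), which matches the predicted (374.9,221.5). Now I'll move over it and descend.

Call:
drive_tool(increments=[[[1, 0.135, 0.356, 0, 0], [1, 0.135, 0.356, 0.4, 0], [1, 0.135, 0.356, 0.8, 0], [1, 0.135, 0.356, 0.9, 0], [1, 0.135, 0.356, 0.9, 0]]])

```text
time_s: 2.52
tcp_pos: [0.4514, -0.2444, 0.1297]
eef_rot: [-180.0, -0.1, -176.9]
contact_force: [-0.4, -0.3, 1.6]
gripper_width: 0.0879
gripper_force: 0.0
```

```bash
python3 - <<'E'
from h import *
need([.452,-.2415,.081],-177)
E
```

```text
at [ 0.4514 -0.2444  0.1297] [-1.7999e+02 -7.0000e-02 -1.7691e+02] F [-0.4 -0.3  1.6] t 2.52 NEED t [-0.006  0.024  0.406] turn 0.0002
```

Call:
drive_tool(increments=[[[1, -0.006, 0.024, 0.2, 0], [1, -0.006, 0.024, 0.406, 0], [1, -0.006, 0.024, 0.406, 0], [-1, -0.006, 0.024, 0.406, 0], [-1, -0.006, 0.024, 0.406, 0]]], squeeze=58)

```text
time_s: 3.15
tcp_pos: [0.4532, -0.241, 0.0824]
eef_rot: [-180.0, 0.1, -176.9]
contact_force: [0.7, 0.2, 1.4]
gripper_width: 0.0726
gripper_force: 0.0
```

Call:
drive_tool(increments=[[[-1, 0, 0, 0, 0], [-1, 0, 0, 0, 0], [-1, 0, 0, 0, 0]]])

```text
time_s: 3.52
tcp_pos: [0.4523, -0.2407, 0.0809]
eef_rot: [-180.0, 0.0, -176.9]
contact_force: [0.2, 0.0, -0.3]
gripper_width: 0.0429
gripper_force: 0.0
```

```bash
python3 - <<'E'
from h import *
need([.452,-.2415,.281],-177)
E
```

```text
at [ 0.4523 -0.2407  0.0809] [-1.800e+02  1.000e-02 -1.769e+02] F [ 0.2  0.  -0.3] t 3.52 NEED t [ 0.003 -0.007 -1.667] turn 0.0003
```

Call:
drive_tool(increments=[[[-1, 0, 0, 0, 0], [-1, 0, 0, 0, 0], [-1, 0, 0, 0, 0], [-1, 0, 0, 0, 0]]])

```text
time_s: 4.03
tcp_pos: [0.4522, -0.2407, 0.0808]
eef_rot: [180.0, -0.0, -176.9]
contact_force: [-0.5, -0.3, 0.8]
gripper_width: 0.0235
gripper_force: 58.0
```

Call:
drive_tool(increments=[[[-1, 0, 0, -0.05, 0], [-1, 0, 0, -0.2, 0], [-1, 0, 0, -0.55, 0], [-1, 0, 0, -0.9, 0], [-1, 0, 0, -1, 0]]])

```text
time_s: 4.65
tcp_pos: [0.4534, -0.2409, 0.2038]
eef_rot: [-179.9, 0.2, -176.9]
contact_force: [0.5, -0.3, -2.8]
gripper_width: 0.0233
gripper_force: 58.0
```

Call:
drive_tool(increments=[[[-1, 0, 0.1, -0.3, 0], [-1, 0, 0.4, -0.6, 0.008], [-1, 0, 0.7, -0.73, 0.02], [-1, 0, 1, -0.73, 0.034], [-1, 0, 1, -0.73, 0.034]]])

```text
time_s: 5.28
tcp_pos: [0.4451, -0.1191, 0.288]
eef_rot: [180.0, -0.0, 171.0]
contact_force: [0.3, 0.6, -2.5]
gripper_width: 0.0238
gripper_force: 58.0
```

```bash
python3 - <<'E'
from h import *
need([.4583,.0553,.291],-189.06)
E
```

```text
at [ 0.4451 -0.1191  0.288 ] [ 1.7995e+02 -4.0000e-02  1.7095e+02] F [ 0.3  0.6 -2.5] t 5.28 NEED t [ 0.12   1.452 -0.025] turn 0.0
```

Call:
drive_tool(increments=[[[-1, 0.06, 0.35, 0, 0], [-1, 0.12, 0.7, -0.025, 0], [-1, 0.12, 1, -0.025, 0]]])

```text
time_s: 5.65
tcp_pos: [0.4501, 0.0006, 0.291]
eef_rot: [-180.0, -0.0, 170.9]
contact_force: [0.6, 0.9, -2.7]
gripper_width: 0.0237
gripper_force: 58.0
```

Call:
drive_tool(increments=[[[-1, 0, 0.25, 0, 0], [-1, 0, 0.452, 0, 0], [-1, 0, 0.452, 0, 0], [-1, 0, 0.452, 0, 0]]])

```text
time_s: 6.15
tcp_pos: [0.4589, 0.0529, 0.2908]
eef_rot: [-180.0, -0.1, 170.9]
contact_force: [0.4, 0.9, -1.9]
gripper_width: 0.0237
gripper_force: 58.0
```

```bash
python3 - <<'E'
from h import *
need([.4583,.0553,.291],-189.06)
s=capture("side")[:,:,::-1];t=capture("top")[:,:,::-1];cv2.imwrite("pics/s2.png",s);cv2.imwrite("pics/t2.png",t)
z=lambda i,x,y,w,h:cv2.resize(i[y:y+h,x:x+w],(400,h*400//w),interpolation=cv2.INTER_CUBIC)
cv2.imwrite("pics/c2.png",np.hstack([z(s,150,140,160,200),z(t,190,80,160,200)]))
O=np.array([.715,.0144,0]);a=np.radians(-9.06)
R=np.array([[np.cos(a),-np.sin(a),0],[np.sin(a),np.cos(a),0],[0,0,1]])
T=r.get_state()["tcp_pos"]+[0,0,.008]
for p in([.2,0,0],[.2,0,-.036]): P=T+R@p;print(P,proj("side",P),proj("top",P))
E
```

```text
at [0.4589 0.0529 0.2908] [-1.7995e+02 -7.0000e-02  1.7088e+02] F [ 0.4  0.9 -1.9] t 6.15 NEED t [ 0.008  0.019 -0.002] turn -0.0002
[0.65650544 0.02114836 0.29914406] [[249.66254207 201.49591398]] [[250.55173596 167.69072485]]
[0.65650544 0.02114836 0.26314406] [[250.80375622 215.27221377]] [[253.61781048 171.63177924]]
```

View pics/c2.png

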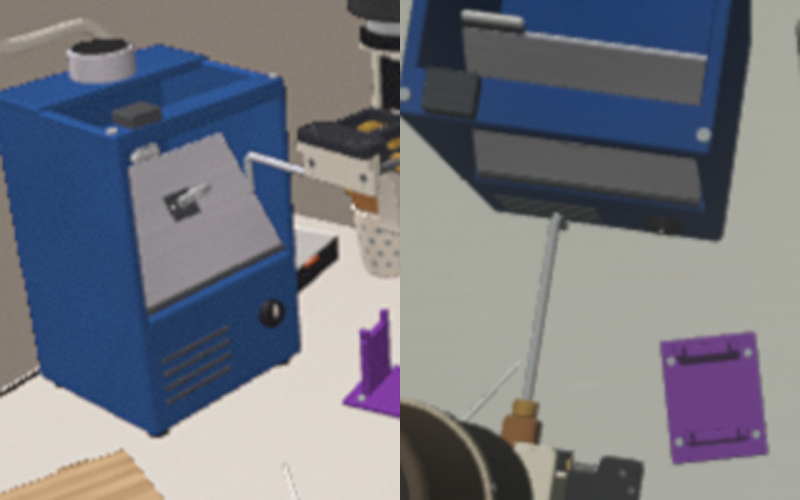

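The rod corner is at side px (249.6,202.4) against a predicted (249.7,201.5). In the top view it is at about (253,167.5), roughly 2 px right of predicted, so the hook sits a few mm to −y. I'll triangulate it and refine.

```bash
python3 - <<'E'
from h import *
np.set_printoptions(precision=4,suppress=True)
O=np.array([.715,.0144,0]);a=np.radians(-9.06)
R=np.array([[np.cos(a),-np.sin(a),0],[np.sin(a),np.cos(a),0],[0,0,1]])
for n,t,s in(("corner",(252.6,166.8),(249.6,202.6)),("tip",(255.2,169.6),(250.2,216.2))):
    p,e=tri("top",t,"side",s);print(n,p,e,R.T@(p-O))
    print(" topray at z",onz("top",t,.299 if n=="corner" else .263))
# rod centreline in top: bright grey between ferrule and hook, columns per row
T=cv2.imread("pics/t2.png").astype(int)
pts=[]
for v in range(176,236,4):
    row=T[v,225:262].min(1); bg=T[v,225:262]; d=np.abs(T[v,225:262].sum(1)-np.median(T[v,225:262].sum(1)));k=np.where(d>40)[0]
    pts.append((v,k.min()+225 if len(k) else None,k.max()+225 if len(k) else None))
print(pts)
tc=r.get_state()["tcp_pos"]
for f in(.1,.15,.2):print(proj("top",tc+[0,0,.008]+R@[f,0,0]))
E
```

```text
corner [0.6591 0.0182 0.2948] 0.0003477070730054208 [-0.0558 -0.005   0.2948]
 topray at z [0.6581 0.0175 0.299 ]
tip [0.6609 0.0187 0.2589] 0.0004666201211318376 [-0.0541 -0.0043  0.2589]
 topray at z [0.6603 0.0182 0.263 ]
[(176, np.int64(249), np.int64(252)), (180, np.int64(248), np.int64(252)), (184, np.int64(247), np.int64(251)), (188, np.int64(247), np.int64(250)), (192, np.int64(246), np.int64(250)), (196, np.int64(245), np.int64(249)), (200, np.int64(245), np.int64(249)), (204, np.int64(244), np.int64(248)), (208, np.int64(243), np.int64(247)), (212, np.int64(243), np.int64(247)), (216, np.int64(242), np.int64(246)), (220, np.int64(242), np.int64(245)), (224, np.int64(241), np.int64(245)), (228, np.int64(240), np.int64(244)), (232, np.int64(240), np.int64(244))]
[[242.0443 223.0434]]
[[246.3127 195.2715]]
[[250.5517 167.6907]]
```

Call:
drive_tool(increments=[[[-1, 0, 0.035, -0.04, 0], [-1, 0, 0.035, -0.04, 0], [-1, -0.2, 0.035, -0.04, 0], [-1, -0.4, 0.035, -0.04, 0], [-1, -0.604, 0.035, -0.04, 0]]])

```text
time_s: 6.88
tcp_pos: [0.5322, 0.0459, 0.2964]
eef_rot: [180.0, 0.0, 170.9]
contact_force: [0.1, -0.6, -1.5]
gripper_width: 0.0237
gripper_force: 58.0
```

Call:
drive_tool(increments=[[[-1, 0, 0, 0, 0], [-1, 0, 0, 0, 0]]])

```text
time_s: 7.12
tcp_pos: [0.531, 0.046, 0.296]
eef_rot: [-180.0, -0.0, 170.8]
contact_force: [-0.3, 0.3, -2.5]
gripper_width: 0.0234
gripper_force: 58.0
```

```bash
cat >> h.py <<'E'
O=np.array([.715,.0144,0]);_a=np.radians(-9.06)
RH=np.array([[np.cos(_a),-np.sin(_a),0],[np.sin(_a),np.cos(_a),0],[0,0,1]])
def hood():
    s=r.get_state();p=RH.T@(s["tcp_pos"]-O);f=RH.T@s["contact_force"]
    print("hook hood",(p+[.2,-.0017,-.014]).round(4),"F hood",f.round(2),"t",round(s["time_s"],2))
E
python3 - <<'E'
from h import *
hood();need(r.get_state()["tcp_pos"],-189.06)
s=capture("side")[:,:,::-1]
z=lambda i,x,y,w,h:cv2.resize(i[y:y+h,x:x+w],(800,h*800//w),interpolation=cv2.INTER_CUBIC)
cv2.imwrite("pics/c3.png",z(s,190,170,90,65))
e=O+RH@[.0151,0,.241];print((proj("side",e)-[190,170])*800/90)
E
```

```text
hook hood [0.0133 0.0005 0.282 ] F hood [-0.33  0.23 -2.52] t 7.12
at [0.531 0.046 0.296] [-1.7999e+02 -4.0000e-02  1.7084e+02] F [-0.3  0.3 -2.5] t 7.12 NEED t [0. 0. 0.] turn -0.0003
[[359.7582998  417.01138578]]
```

View pics/c3.png

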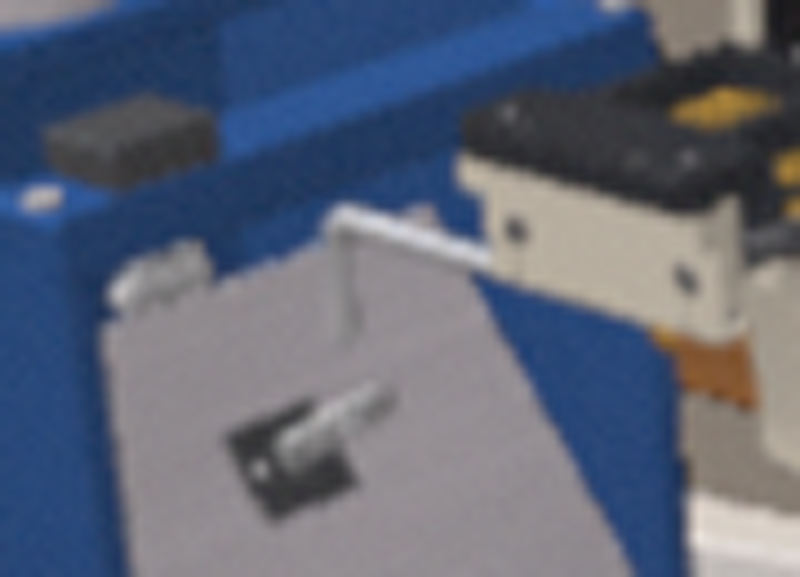

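Finger tip at crop (347,345) is straight above the ring centre, which is at about (357,418) in the crop (predicted (360,417)). I'll lower it in.

Call:
drive_tool(increments=[[[-1, 0.008, 0, 0.09, 0], [-1, 0.008, 0, 0.18, 0], [-1, 0.008, 0, 0.27, 0], [-1, 0.008, 0, 0.35, 0], [-1, 0.008, 0, 0.35, 0]]])

```text
time_s: 7.8
tcp_pos: [0.5295, 0.0461, 0.2528]
eef_rot: [-179.9, -0.2, 170.9]
contact_force: [1.9, -0.2, -2.8]
gripper_width: 0.0233
gripper_force: 58.0
```

```bash
python3 - <<'E'
from h import *
hood()
s=capture("side")[:,:,::-1]
z=lambda i,x,y,w,h:cv2.resize(i[y:y+h,x:x+w],(640,h*640//w),interpolation=cv2.INTER_CUBIC)
cv2.imwrite("pics/c4.png",z(s,200,180,64,48))
E
```

```text
hook hood [0.0118 0.0004 0.2388] F hood [ 1.89  0.09 -2.85] t 7.8
```

View pics/c4.png

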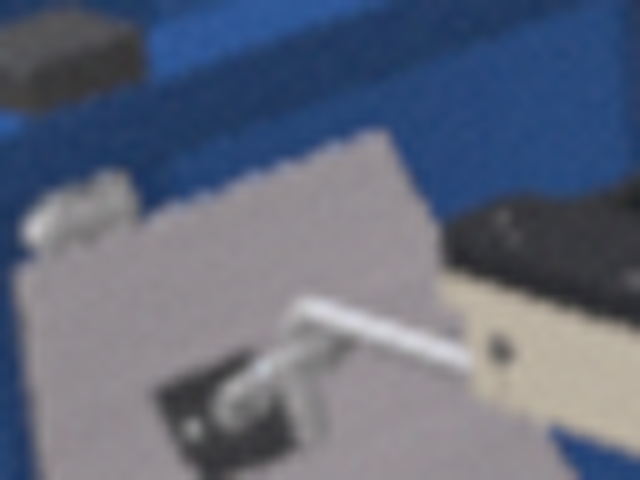

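The finger passes down through the ring, and its end shows below at (310,420). I'll pull gently toward me.

Call:
drive_tool(increments=[[[-1, 0.03, 0, 0, 0], [-1, 0.06, 0, 0, 0], [-1, 0.09, 0, 0, 0], [-1, 0.12, 0, 0, 0]]])

```text
time_s: 8.35
tcp_pos: [0.5163, 0.0486, 0.2547]
eef_rot: [180.0, 0.1, 170.9]
contact_force: [2.8, -0.8, -0.7]
gripper_width: 0.0233
gripper_force: 58.0
```

```bash
python3 - <<'E'
from h import *
hood()
E
```

```text
hook hood [-0.0016  0.0008  0.2407] F hood [ 2.9  -0.32 -0.75] t 8.35
```

Call:
drive_tool(increments=[[[-1, 0.02, 0, 0, 0], [-1, 0.04, 0, 0, 0], [-1, 0.06, 0, 0, 0], [-1, 0.08, 0, 0, 0]]])

```text
time_s: 8.85
tcp_pos: [0.5066, 0.0501, 0.2542]
eef_rot: [-180.0, -0.0, 170.9]
contact_force: [2.0, -0.4, -1.4]
gripper_width: 0.024
gripper_force: 58.0
```

```bash
python3 - <<'E'
from h import *
hood()
E
```

```text
hook hood [-0.0114  0.0007  0.2402] F hood [ 2.06 -0.12 -1.43] t 8.85
```

Call:
drive_tool(increments=[[[-1, 0.025, 0, 0.007, 0], [-1, 0.05, 0, 0.014, 0], [-1, 0.075, 0, 0.02, 0], [-1, 0.1, 0, 0.028, 0], [-1, 0.12, 0, 0.035, 0]]])

```text
time_s: 9.48
tcp_pos: [0.4923, 0.0523, 0.2499]
eef_rot: [-180.0, -0.0, 170.9]
contact_force: [1.6, -0.2, -0.6]
gripper_width: 0.0236
gripper_force: 58.0
```

```bash
python3 - <<'E'
from h import *
hood()
E
```

```text
hook hood [-0.0259  0.0007  0.2359] F hood [ 1.64  0.03 -0.64] t 9.47
```

Call:
drive_tool(increments=[[[-1, 0.008, 0, 0, 0], [-1, 0.017, 0, 0, 0], [-1, 0.025, 0, 0, 0]]])

```text
time_s: 9.85
tcp_pos: [0.4894, 0.0528, 0.2498]
eef_rot: [-180.0, -0.0, 170.9]
contact_force: [2.4, -0.2, -2.9]
gripper_width: 0.0238
gripper_force: 58.0
```

```bash
python3 - <<'E'
from h import *
hood()
E
```

```text
hook hood [-0.0288  0.0007  0.2358] F hood [ 2.36  0.22 -2.85] t 9.85
```

Call:
drive_tool(increments=[[[-1, 0.008, 0, 0, 0], [-1, 0.017, 0, 0, 0], [-1, 0.025, 0, 0, 0]]])

```text
time_s: 10.22
tcp_pos: [0.4864, 0.0533, 0.2498]
eef_rot: [-180.0, -0.0, 170.9]
contact_force: [3.5, -1.5, -4.6]
gripper_width: 0.024
gripper_force: 58.0
```

```bash
python3 - <<'E'
from h import *
hood()
s=capture("side");cv2.imwrite("pics/s5.png",s[:,:,::-1])
E
```

```text
hook hood [-0.0319  0.0007  0.2358] F hood [ 3.68 -0.92 -4.63] t 10.22
```

Call:
drive_tool(increments=[[[-1, 0.008, 0, 0.008, 0], [-1, 0.016, 0, 0.016, 0]]])

```text
time_s: 10.52
tcp_pos: [0.4849, 0.0536, 0.2483]
eef_rot: [180.0, 0.0, 170.9]
contact_force: [3.6, -1.0, -1.4]
gripper_width: 0.0235
gripper_force: 58.0
```

Call:
drive_tool(increments=[[[-1, 0.008, 0, 0, 0], [-1, 0.016, 0, 0, 0]]])

```text
time_s: 10.78
tcp_pos: [0.4828, 0.0539, 0.2482]
eef_rot: [180.0, 0.0, 170.9]
contact_force: [3.0, -0.6, -3.0]
gripper_width: 0.0234
gripper_force: 58.0
```

Call:
drive_tool(increments=[[[-1, 0.008, 0, 0, 0], [-1, 0.016, 0, 0, 0]]])

```text
time_s: 11.02
tcp_pos: [0.4808, 0.0542, 0.248]
eef_rot: [-180.0, -0.0, 170.9]
contact_force: [2.4, -0.6, -3.8]
gripper_width: 0.024
gripper_force: 58.0
```

Call:
drive_tool(increments=[[[-1, 0.008, 0, 0, 0], [-1, 0.016, 0, 0, 0]]])

```text
time_s: 11.28
tcp_pos: [0.4789, 0.0545, 0.2479]
eef_rot: [-180.0, -0.0, 170.9]
contact_force: [3.5, -0.8, -4.0]
gripper_width: 0.0238
gripper_force: 58.0
```

Call:
drive_tool(increments=[[[-1, 0.008, 0, 0, 0], [-1, 0.016, 0, 0, 0]]])

```text
time_s: 11.52
tcp_pos: [0.4771, 0.0548, 0.2481]
eef_rot: [-180.0, -0.0, 170.9]
contact_force: [2.3, -0.3, -3.8]
gripper_width: 0.0238
gripper_force: 58.0
```

Call:
drive_tool(increments=[[[-1, 0.008, 0, 0, 0]]])

```text
time_s: 11.65
tcp_pos: [0.4761, 0.055, 0.2481]
eef_rot: [-180.0, -0.0, 170.9]
contact_force: [2.5, -0.5, -4.8]
gripper_width: 0.024
gripper_force: 58.0
```

Call:
drive_tool(increments=[[[-1, 0.008, 0, 0, 0]]])

```text
time_s: 11.78
tcp_pos: [0.4752, 0.0551, 0.2481]
eef_rot: [180.0, 0.0, 170.9]
contact_force: [3.4, -1.9, -4.3]
gripper_width: 0.0234
gripper_force: 58.0
```

Call:
drive_tool(increments=[[[-1, 0.008, 0, 0, 0], [-1, 0.016, 0, 0, 0]]])

```text
time_s: 12.02
tcp_pos: [0.4733, 0.0554, 0.2481]
eef_rot: [-180.0, -0.0, 170.9]
contact_force: [2.7, -0.7, -4.6]
gripper_width: 0.0239
gripper_force: 58.0
```

Call:
drive_tool(increments=[[[-1, 0.008, 0, 0, 0]]])

```text
time_s: 12.15
tcp_pos: [0.4724, 0.0556, 0.2481]
eef_rot: [180.0, 0.0, 170.9]
contact_force: [2.9, -2.1, -4.4]
gripper_width: 0.0238
gripper_force: 58.0
```

Call:
drive_tool(increments=[[[-1, 0.008, 0, 0, 0]]])

```text
time_s: 12.28
tcp_pos: [0.4714, 0.0557, 0.2481]
eef_rot: [-180.0, -0.0, 170.9]
contact_force: [3.9, -1.2, -4.7]
gripper_width: 0.0235
gripper_force: 58.0
```

Call:
drive_tool(increments=[[[-1, 0.008, 0, 0, 0]]])

```text
time_s: 12.4
tcp_pos: [0.4705, 0.0559, 0.2482]
eef_rot: [180.0, 0.0, 170.9]
contact_force: [3.4, -1.4, -4.0]
gripper_width: 0.0233
gripper_force: 58.0
```

```bash
python3 - <<'E'
from h import *
hood()
s=capture("side")[:,:,::-1]
z=lambda i,x,y,w,h:cv2.resize(i[y:y+h,x:x+w],(640,h*640//w),interpolation=cv2.INTER_CUBIC)
cv2.imwrite("pics/c6.png",z(s,190,165,90,70))
E
```

```text
hook hood [-0.048   0.0008  0.2342] F hood [ 3.61 -0.81 -3.99] t 12.4
```

View pics/c6.png

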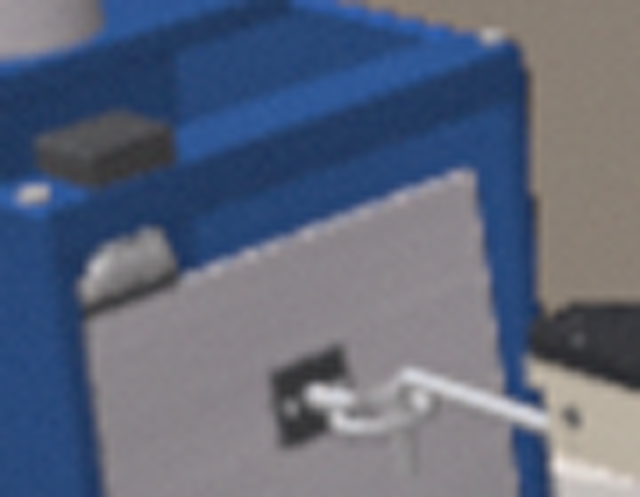

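The flap is following, with the finger through the ring at (410,400) in the crop. It is nearly upright and about to meet the catch.

Call:
drive_tool(increments=[[[-1, 0.008, 0, 0, 0]]])

```text
time_s: 12.58
tcp_pos: [0.4695, 0.056, 0.2481]
eef_rot: [-180.0, -0.0, 170.9]
contact_force: [3.7, -0.6, -4.7]
gripper_width: 0.0234
gripper_force: 58.0
```

Call:
drive_tool(increments=[[[-1, 0.008, 0, 0, 0]]])

```text
time_s: 12.7
tcp_pos: [0.4686, 0.0562, 0.2482]
eef_rot: [180.0, 0.0, 170.9]
contact_force: [3.0, -0.5, -3.7]
gripper_width: 0.0234
gripper_force: 58.0
```

Call:
drive_tool(increments=[[[-1, 0.008, 0, 0, 0]]])

```text
time_s: 12.82
tcp_pos: [0.4683, 0.0564, 0.2484]
eef_rot: [180.0, 0.1, 170.9]
contact_force: [8.0, -2.4, -4.8]
gripper_width: 0.0239
gripper_force: 58.0
```

Call:
drive_tool(increments=[[[-1, 0.008, 0, 0, 0]]])

```text
time_s: 12.95
tcp_pos: [0.4681, 0.0567, 0.2487]
eef_rot: [180.0, 0.2, 170.9]
contact_force: [12.1, -3.2, -6.7]
gripper_width: 0.0233
gripper_force: 58.0
```

Call:
drive_tool(increments=[[[-1, 0.004, 0, 0, 0]]])

```text
time_s: 13.08
tcp_pos: [0.4681, 0.0568, 0.2488]
eef_rot: [180.0, 0.2, 170.9]
contact_force: [13.8, -3.6, -7.3]
gripper_width: 0.0238
gripper_force: 58.0
```

Call:
drive_tool(increments=[[[-1, 0.004, 0, 0, 0]]])

```text
time_s: 13.2
tcp_pos: [0.468, 0.0569, 0.2489]
eef_rot: [179.9, 0.2, 170.9]
contact_force: [15.0, -2.7, -7.3]
gripper_width: 0.024
gripper_force: 58.0
```

```bash
python3 - <<'E'
from h import *
hood()
E
```

```text
hook hood [-0.0506  0.0013  0.2349] F hood [15.25 -0.3  -7.34] t 13.2
```

```bash
python3 - <<'E'
from h import *
hood()
s=capture("side")[:,:,::-1].copy();cv2.imwrite("pics/s7.png",s)
for q in(0,.033,.08,.12,.16):
    u=np.array([np.sin(q),0,np.cos(q)]);h=np.array([.006,0,.15])
    print(q,proj("side",[O+RH@(h+.154*u+[0,y,0]) for y in(-.094,0)]).round(1).ravel())
print("lintel lower edge",proj("side",[O+RH@np.array([0,y,.32]) for y in(-.098,0)]).round(1).ravel(),proj("side",O+RH@np.array([-.0282-.012,0,.235])))
z=lambda i,x,y,w,h:cv2.resize(i[y:y+h,x:x+w],(400,h*400//w),interpolation=cv2.INTER_CUBIC)
o=cv2.imread("pics/c6.png");
cv2.imwrite("pics/c7.png",np.hstack([cv2.resize(o,(400,311),interpolation=cv2.INTER_AREA),z(s,190,165,90,70)]))
E
```

```text
hook hood [-0.0506  0.0013  0.2349] F hood [15.25 -0.3  -7.34] t 13.2
0 [257.7 184.3 230.6 194.4]
0.033 [256.3 183.9 229.2 194. ]
0.08 [254.4 183.5 227.2 193.5]
0.12 [252.8 183.3 225.6 193.3]
0.16 [251.2 183.2 224.  193.1]
lintel lower edge [260.  178.4 231.6 188.7] [[245.69492896 224.31143882]]
```

View pics/c7.png

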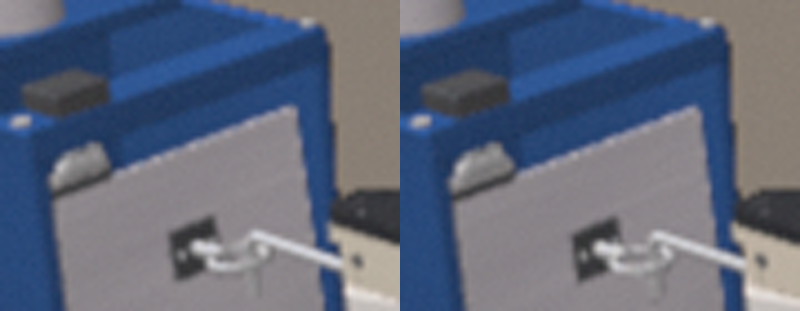

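Call:
drive_tool(increments=[[[-1, 0.004, 0, 0, 0], [-1, 0.004, 0, 0, 0]]])

```text
time_s: 13.5
tcp_pos: [0.4673, 0.0569, 0.2487]
eef_rot: [179.9, 0.2, 170.9]
contact_force: [12.9, -2.9, -7.7]
gripper_width: 0.0233
gripper_force: 58.0
```

Call:
drive_tool(increments=[[[-1, 0.004, 0, 0, 0], [-1, 0.004, 0, 0, 0]]])

```text
time_s: 13.75
tcp_pos: [0.4655, 0.0569, 0.2482]
eef_rot: [180.0, 0.1, 170.9]
contact_force: [6.6, -1.8, -5.8]
gripper_width: 0.0234
gripper_force: 58.0
```

```bash
python3 - <<'E'
from h import *
hood()
E
```

```text
hook hood [-0.053   0.001   0.2342] F hood [ 6.85 -0.77 -5.77] t 13.75
```

Call:
drive_tool(increments=[[[-1, 0.004, 0, 0, 0], [-1, 0.004, 0, 0, 0]]])

```text
time_s: 14.0
tcp_pos: [0.4642, 0.0569, 0.2483]
eef_rot: [180.0, -0.0, 170.9]
contact_force: [-0.2, -0.7, -1.2]
gripper_width: 0.0237
gripper_force: 58.0
```

Call:
drive_tool(increments=[[[-1, 0.008, 0, 0, 0], [-1, 0.008, 0, 0, 0]]])

```text
time_s: 14.25
tcp_pos: [0.4633, 0.0571, 0.2483]
eef_rot: [180.0, 0.0, 170.9]
contact_force: [0.7, -0.2, -3.2]
gripper_width: 0.0235
gripper_force: 58.0
```

Call:
drive_tool(increments=[[[-1, 0.008, 0, 0, 0], [-1, 0.008, 0, 0, 0]]])

```text
time_s: 14.5
tcp_pos: [0.4627, 0.0572, 0.2483]
eef_rot: [180.0, 0.0, 170.9]
contact_force: [1.7, -1.3, -2.1]
gripper_width: 0.0237
gripper_force: 58.0
```

It has snapped: the force dropped to about 0. Now I'll take up the slack toward 16 N.

Call:
drive_tool(increments=[[[-1, 0.008, 0, 0, 0], [-1, 0.008, 0, 0, 0]]])

```text
time_s: 14.75
tcp_pos: [0.4625, 0.0574, 0.2485]
eef_rot: [180.0, 0.1, 170.9]
contact_force: [7.6, -1.7, -3.6]
gripper_width: 0.0238
gripper_force: 58.0
```

Call:
drive_tool(increments=[[[-1, 0.008, 0, 0, 0], [-1, 0.008, 0, 0, 0]]])

```text
time_s: 15.0
tcp_pos: [0.4624, 0.0577, 0.2487]
eef_rot: [180.0, 0.2, 170.9]
contact_force: [11.4, -3.3, -4.7]
gripper_width: 0.0235
gripper_force: 58.0
```

Call:
drive_tool(increments=[[[-1, 0.008, 0, 0, 0], [-1, 0.008, 0, 0, 0]]])

```text
time_s: 15.25
tcp_pos: [0.4623, 0.0579, 0.249]
eef_rot: [179.9, 0.3, 170.9]
contact_force: [14.2, -3.3, -6.2]
gripper_width: 0.0238
gripper_force: 58.0
```

Call:
drive_tool(increments=[[[-1, 0.003, 0, 0.008, 0], [-1, 0.003, 0, 0.008, 0]]])

```text
time_s: 15.5
tcp_pos: [0.4622, 0.058, 0.2482]
eef_rot: [179.9, 0.3, 170.9]
contact_force: [14.8, -3.4, -6.0]
gripper_width: 0.0236
gripper_force: 58.0
```

```bash
python3 - <<'E'
from h import *
hood()
E
```

```text
hook hood [-0.0565  0.0015  0.2342] F hood [15.17 -1.04 -5.98] t 15.5
```

Call:
drive_tool(increments=[[[-1, 0.001, 0, 0.008, 0], [-1, 0.003, 0, 0.014, 0], [-1, 0.003, 0, 0.014, 0]]])

```text
time_s: 15.88
tcp_pos: [0.4621, 0.058, 0.247]
eef_rot: [179.9, 0.4, 170.9]
contact_force: [13.1, -4.1, -3.1]
gripper_width: 0.0236
gripper_force: 58.0
```

```bash
python3 - <<'E'
from h import *
hood()
E
```

```text
hook hood [-0.0566  0.0016  0.233 ] F hood [13.59 -2.02 -3.06] t 15.88
```

Call:
drive_tool(increments=[[[-1, 0.005, 0, 0, 0], [-1, 0.005, 0, 0, 0], [-1, 0.005, 0, 0, 0]]])

```text
time_s: 16.25
tcp_pos: [0.4621, 0.0582, 0.2472]
eef_rot: [179.9, 0.4, 170.9]
contact_force: [16.2, -4.4, -4.3]
gripper_width: 0.0237
gripper_force: 58.0
```

```bash
python3 - <<'E'
from h import *
hood()
E
```

```text
hook hood [-0.0567  0.0017  0.2332] F hood [16.71 -1.79 -4.27] t 16.25
```

Good (16.7 N, nearly level). Hold it there.

Call:
drive_tool(increments=[[[-1, 0, 0, 0.003, 0], [-1, 0, 0, 0.003, 0], [-1, 0, 0, 0.003, 0], [-1, 0, 0, 0.003, 0], [-1, 0, 0, 0.003, 0]]])

```text
time_s: 16.88
tcp_pos: [0.4621, 0.0582, 0.2469]
eef_rot: [179.9, 0.4, 170.9]
contact_force: [15.8, -5.1, -3.3]
gripper_width: 0.024
gripper_force: 58.0
```

Call:
drive_tool(increments=[[[-1, 0, 0, 0, 0], [-1, 0, 0, 0, 0], [-1, 0, 0, 0, 0], [-1, 0, 0, 0, 0], [-1, 0, 0, 0, 0]]])

```text
time_s: 17.5
tcp_pos: [0.462, 0.0582, 0.2468]
eef_rot: [179.9, 0.4, 170.9]
contact_force: [16.8, -5.1, -4.1]
gripper_width: 0.0237
gripper_force: 58.0
```

Call:
drive_tool(increments=[[[-1, 0, 0, 0, 0], [-1, 0, 0, 0, 0], [-1, 0, 0, 0, 0], [-1, 0, 0, 0, 0], [-1, 0, 0, 0, 0]]])

```text
time_s: 18.12
tcp_pos: [0.462, 0.0582, 0.2469]
eef_rot: [179.9, 0.4, 170.9]
contact_force: [16.5, -4.1, -3.6]
gripper_width: 0.0234
gripper_force: 58.0
```

Call:
drive_tool(increments=[[[-1, 0, 0, 0, 0], [-1, 0, 0, 0, 0], [-1, 0, 0, 0, 0], [-1, 0, 0, 0, 0]]])

```text
time_s: 18.62
tcp_pos: [0.4621, 0.0582, 0.2469]
eef_rot: [179.9, 0.4, 170.9]
contact_force: [15.6, -4.5, -2.7]
gripper_width: 0.0236
gripper_force: 58.0
```

Call:
drive_tool(increments=[[[-1, -0.02, 0, 0, 0], [-1, -0.04, 0, 0, 0], [-1, -0.06, 0, 0, 0], [-1, -0.085, 0, 0, 0], [-1, -0.085, 0, 0, 0]]])

```text
time_s: 19.25
tcp_pos: [0.4683, 0.0562, 0.2448]
eef_rot: [-180.0, -0.0, 170.9]
contact_force: [0.3, -0.1, -1.9]
gripper_width: 0.0238
gripper_force: 58.0
```

```bash
python3 - <<'E'
from h import *
hood()
E
```

```text
hook hood [-0.0502  0.0007  0.2308] F hood [ 0.29 -0.07 -1.86] t 19.25
```

Call:
drive_tool(increments=[[[-1, -0.012, 0, -0.04, 0], [-1, -0.012, 0, -0.09, 0], [-1, -0.012, 0, -0.14, 0]]])

```text
time_s: 19.62
tcp_pos: [0.4698, 0.056, 0.2625]
eef_rot: [180.0, 0.0, 170.9]
contact_force: [0.6, -0.7, -2.5]
gripper_width: 0.024
gripper_force: 58.0
```

Call:
drive_tool(increments=[[[-1, 0, 0, -0.1, 0], [-1, 0, 0, -0.2, 0], [-1, 0, 0, -0.3, 0]]])

```text
time_s: 20.0
tcp_pos: [0.4699, 0.056, 0.2991]
eef_rot: [180.0, 0.0, 170.9]
contact_force: [0.5, -0.8, -2.7]
gripper_width: 0.0237
gripper_force: 58.0
```

Call:
drive_tool(increments=[[[-1, 0.15, 0, 0, 0], [-1, 0.4, 0, 0, 0], [-1, 0.4, 0, 0, 0]]])

```text
time_s: 20.38
tcp_pos: [0.4201, 0.0635, 0.2981]
eef_rot: [179.9, -0.0, 170.9]
contact_force: [1.2, -0.3, -2.4]
gripper_width: 0.0236
gripper_force: 58.0
```

```bash
python3 - <<'E'
from h import *
hood()
need([.4523,-.2407,.16],-176.9)
s=capture("side")[:,:,::-1];t=capture("top")[:,:,::-1]
z=lambda i,x,y,w,h:cv2.resize(i[y:y+h,x:x+w],(400,h*400//w),interpolation=cv2.INTER_CUBIC)
cv2.imwrite("pics/c8.png",np.hstack([z(s,180,150,120,150),z(t,190,80,160,200)]))
E
```

```text
hook hood [-0.0989  0.0004  0.2841] F hood [ 1.25 -0.07 -2.38] t 20.38
at [0.4201 0.0635 0.2981] [179.94  -0.   170.92] F [ 1.2 -0.3 -2.4] t 20.38 NEED t [-0.665 -2.461  1.151] turn -0.0338
```

View pics/c8.png

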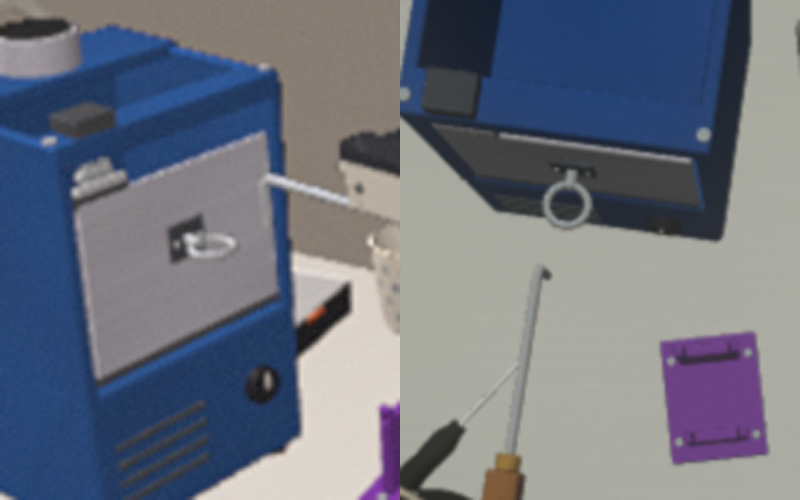

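The flap is upright with the catch over it, and the ring is empty. The hook is clear at top px (247,187). Now I'll return to the cradle.

Call:
drive_tool(increments=[[[-1, -0.1, -0.35, 0, 0], [-1, -0.2, -0.7, 0, 0], [-1, -0.3, -1, 0, 0]]])

```text
time_s: 20.85
tcp_pos: [0.4391, -0.0619, 0.2978]
eef_rot: [-180.0, -0.0, 170.9]
contact_force: [0.4, -0.2, -2.5]
gripper_width: 0.0236
gripper_force: 58.0
```

Call:
drive_tool(increments=[[[-1, -0.1, -0.35, 0, 0], [-1, -0.2, -0.7, 0, 0], [-1, -0.3, -1, 0, 0]]])

```text
time_s: 21.22
tcp_pos: [0.4556, -0.1865, 0.2976]
eef_rot: [-180.0, -0.0, 170.8]
contact_force: [0.7, 1.3, -2.6]
gripper_width: 0.024
gripper_force: 58.0
```

Call:
drive_tool(increments=[[[-1, -0.065, -0.3, 0.2, -0.017], [-1, -0.065, -0.461, 0.5, -0.0338], [-1, -0.065, -0.461, 0.8, -0.0338], [-1, -0.065, -0.461, 0.8, -0.0338], [-1, -0.065, -0.461, 0.8, -0.0338]]])

```text
time_s: 21.85
tcp_pos: [0.4553, -0.2409, 0.2031]
eef_rot: [-179.9, 0.0, -176.9]
contact_force: [0.0, -0.0, -1.6]
gripper_width: 0.0237
gripper_force: 58.0
```

```bash
python3 - <<'E'
from h import *
need([.4523,-.2407,.0815],-176.9)
t=capture("top")[:,:,::-1];cv2.imwrite("pics/t9.png",t)
p=r.get_state()["tcp_pos"]+[0,0,.008]
a=np.radians(3.1);
# hook end of rod: bright pixels vs background along the rod in new picture
q=proj("top",[p+np.array([np.cos(a)*f,np.sin(a)*f,0]) for f in(.08,.1,.14,.18,.2)]);print(q.round(1))
for img,v0 in(("pics/top0.png",187),("pics/t9.png",q[-1][1])):
    T=cv2.imread(img).astype(int).sum(2)
    for v in range(int(v0)-6,int(v0)+45,5):
        row=T[v,368:400];d=np.abs(row-np.median(row));k=np.where(d>45)[0];print(v,(k+368).tolist(),end=" ")
    print()
    c=T[int(v0)-12:int(v0)+12,378:385];print(c.max(1).tolist())
E
```

```text
at [ 0.4553 -0.2409  0.2031] [-1.7995e+02  5.0000e-02 -1.7695e+02] F [ 0.  -0.  -1.6] t 21.85 NEED t [0.025 0.003 1.014] turn -0.0001
[[391.5 236.4]
 [390.6 226.1]
 [389.  205.6]
 [387.4 185.1]
 [386.6 174.9]]
181 [] 186 [380, 381, 382, 383] 191 [380, 381, 382, 383] 196 [381, 382, 383, 384] 201 [381, 382, 383, 384] 206 [381, 382, 383, 384] 211 [382, 383, 384, 385] 216 [382, 383, 384, 385] 221 [383, 384, 385, 386] 226 [383, 384, 385, 386] 231 [383, 384, 385, 386] 
[462, 461, 461, 460, 459, 461, 462, 461, 461, 460, 460, 460, 455, 451, 453, 455, 457, 457, 458, 458, 461, 458, 458, 458]
168 [] 173 [388, 389] 178 [384, 385, 386, 387, 388, 389, 390] 183 [387, 388, 389, 390] 188 [387, 388, 389, 390] 193 [387, 388, 389, 390, 391] 198 [388, 389, 390, 391] 203 [388, 389, 390, 391, 392] 208 [388, 389, 390, 391, 392] 213 [389, 390, 391, 392] 218 [389, 390, 391, 392, 393] 
[534, 536, 533, 535, 536, 533, 534, 536, 536, 536, 536, 537, 536, 536, 537, 539, 535, 535, 539, 537, 537, 537, 537, 537]
```

No slip. Correct x and lower.

Call:
drive_tool(increments=[[[-1, 0.02, 0.003, 0.2, 0], [-1, 0.025, 0.003, 0.4, 0], [-1, 0.025, 0.003, 0.6, 0], [-1, 0.025, 0.003, 0.8, 0], [-1, 0.025, 0.003, 0.8, 0]]])

```text
time_s: 22.52
tcp_pos: [0.4514, -0.2401, 0.106]
eef_rot: [180.0, -0.1, -176.9]
contact_force: [0.1, -0.3, -2.2]
gripper_width: 0.0232
gripper_force: 58.0
```

```bash
python3 - <<'E'
from h import *
need([.4523,-.2407,.0815],-176.9)
E
```

```text
at [ 0.4514 -0.2401  0.106 ] [ 1.7999e+02 -5.0000e-02 -1.7694e+02] F [ 0.1 -0.3 -2.2] t 22.52 NEED t [-0.008 -0.005  0.204] turn -0.0001
```

Call:
drive_tool(increments=[[[-1, -0.008, -0.005, 0.06, 0], [-1, -0.008, -0.005, 0.12, 0], [-1, -0.008, -0.005, 0.17, 0], [-1, -0.008, -0.005, 0.19, 0], [-1, -0.008, -0.005, 0.2, 0]]])

```text
time_s: 23.15
tcp_pos: [0.4523, -0.241, 0.0818]
eef_rot: [-180.0, -0.0, -177.0]
contact_force: [-0.2, 0.0, -1.7]
gripper_width: 0.0236
gripper_force: 58.0
```

Call:
drive_tool(increments=[[[-1, 0, 0, 0.004, 0], [-1, 0, 0, 0.006, 0]]])

```text
time_s: 23.4
tcp_pos: [0.4524, -0.241, 0.0813]
eef_rot: [-180.0, 0.0, -177.0]
contact_force: [0.3, -0.9, -2.5]
gripper_width: 0.0238
gripper_force: 58.0
```

Call:
drive_tool(increments=[[[-1, 0, 0, 0.008, 0], [-1, 0, 0, 0.008, 0]]])

```text
time_s: 23.65
tcp_pos: [0.4524, -0.241, 0.0808]
eef_rot: [-180.0, 0.0, -177.0]
contact_force: [-2.2, 1.0, 4.3]
gripper_width: 0.0238
gripper_force: 58.0
```

Call:
drive_tool(increments=[[[-1, 0, 0, 0.006, 0], [-1, 0, 0, 0.006, 0]]])

```text
time_s: 23.9
tcp_pos: [0.4525, -0.241, 0.0808]
eef_rot: [-180.0, 0.0, -176.9]
contact_force: [-5.8, 3.0, 13.0]
gripper_width: 0.0239
gripper_force: 58.0
```

Seated. Back off slightly and open with a mild release.

Call:
drive_tool(increments=[[[-1, 0, 0, -0.008, 0], [0, 0, 0, -0.008, 0], [1, 0, 0, -0.008, 0], [1, 0, 0, -0.008, 0], [1, 0, 0, -0.008, 0]]])

```text
time_s: 24.52
tcp_pos: [0.4523, -0.241, 0.0804]
eef_rot: [180.0, -0.0, -177.0]
contact_force: [-0.1, 0.6, -0.9]
gripper_width: 0.0582
gripper_force: 0.0
```

Call:
drive_tool(increments=[[[1, 0, 0, 0, 0], [1, 0, 0, 0, 0], [1, 0, 0, 0, 0], [1, 0, 0, 0, 0], [1, 0, 0, 0, 0]]])

```text
time_s: 25.15
tcp_pos: [0.4523, -0.241, 0.0805]
eef_rot: [-180.0, 0.0, -177.0]
contact_force: [0.3, -0.0, -0.7]
gripper_width: 0.088
gripper_force: 0.0
```

Call:
drive_tool(increments=[[[1, 0, 0, -0.1, 0], [1, 0, 0, -0.3, 0], [1, 0, 0, -0.6, 0], [1, 0, 0, -1, 0]]])

```text
time_s: 25.65
tcp_pos: [0.4516, -0.2409, 0.2018]
eef_rot: [180.0, -0.1, -177.0]
contact_force: [0.7, -0.3, -0.5]
gripper_width: 0.0875
gripper_force: 0.0
```

Call:
drive_tool(increments=[[[1, 0.3, -0.3, -0.2, 0], [1, 0.3, -0.7, -0.2, 0], [1, 0.3, -1, -0.2, 0]]])

```text
time_s: 26.02
tcp_pos: [0.4226, -0.3643, 0.2264]
eef_rot: [-179.9, 0.1, -177.0]
contact_force: [0.5, 0.1, -1.0]
gripper_width: 0.088
gripper_force: 0.0
```

Call:
drive_tool(increments=[[[1, 0.3, -0.3, 0, 0], [1, 0.3, -0.7, 0, 0], [1, 0.3, -1, 0, 0], [1, 0.3, -1, 0, 0]]])

```text
time_s: 26.52
tcp_pos: [0.3926, -0.4865, 0.2245]
eef_rot: [-180.0, -0.0, -177.1]
contact_force: [0.5, 0.6, 0.1]
gripper_width: 0.0877
gripper_force: 0.0
```

```bash
python3 - <<'E'
from h import *
print(r.get_state()["time_s"])
t=capture("top")[:,:,::-1];s=capture("side")[:,:,::-1];cv2.imwrite("pics/t10.png",t)
o=cv2.imread("pics/top0.png")
for im in(o,t):
    hsv=cv2.cvtColor(np.ascontiguousarray(im),cv2.COLOR_BGR2HSV);m=cv2.inRange(hsv,(5,100,60),(20,255,255));m[:, :340]=0;m[:,430:]=0;m[:230]=0;m[320:]=0
    n,l,st,c=cv2.connectedComponentsWithStats(m);i=1+np.argmax(st[1:,4])
    print(st[i],c[i])
    G=im.astype(int).sum(2)
    for v in range(183,245,6):
        row=G[v,368:400];k=np.where(np.abs(row-np.median(row))>45)[0];print(v,(k+368).tolist(),end=" ")
    print()
d=np.abs(cv2.imread("pics/side0.png").astype(int)-s).max(2);m=(d>50).astype(np.uint8)
n,l,st,c=cv2.connectedComponentsWithStats(cv2.morphologyEx(m,cv2.MORPH_OPEN,np.ones((2,2),np.uint8)));print([list(map(int,x)) for x in st[1:] if x[4]>8])
E
```

```text
26.525
[382 247  14  59 582] [388.44329897 276.68213058]
183 [] 189 [378, 379, 380, 381, 382, 383] 195 [381, 382, 383, 384] 201 [381, 382, 383, 384] 207 [382, 383, 384, 385] 213 [382, 383, 384, 385] 219 [383, 384, 385] 225 [383, 384, 385, 386] 231 [383, 384, 385, 386] 237 [384, 385, 386, 387] 243 [384, 385, 386, 387] 
[382 247  14  59 586] [388.46757679 276.53242321]
183 [] 189 [379, 380, 381, 382, 383] 195 [381, 382, 383, 384] 201 [381, 382, 383, 384] 207 [382, 383, 384, 385] 213 [382, 383, 384, 385] 219 [383, 384, 385, 386] 225 [383, 384, 385, 386] 231 [384, 385, 386] 237 [384, 385, 386, 387] 243 [384, 385, 386, 387] 
[[342, 0, 96, 246, 6898], [489, 0, 13, 74, 545], [510, 0, 79, 70, 3244], [481, 12, 7, 57, 210], [452, 51, 2, 11, 22], [452, 63, 4, 21, 56], [481, 64, 2, 5, 10], [510, 69, 42, 54, 1525], [478, 70, 12, 7, 71], [491, 71, 14, 19, 119], [517, 71, 36, 6, 111], [399, 72, 17, 7, 64], [480, 78, 7, 60, 323], [452, 85, 3, 8, 21], [496, 84, 12, 67, 508], [452, 94, 3, 5, 13], [452, 100, 3, 7, 17], [452, 112, 3, 68, 176], [510, 118, 31, 30, 289], [498, 132, 42, 127, 2290], [478, 139, 11, 6, 66], [480, 146, 7, 59, 366], [452, 186, 3, 65, 172], [242, 190, 22, 46, 506], [219, 194, 22, 11, 96], [211, 206, 7, 4, 14], [477, 206, 12, 7, 70], [478, 214, 8, 80, 542], [232, 216, 10, 7, 43], [217, 218, 14, 11, 75], [232, 224, 5, 6, 25], [434, 247, 2, 10, 20], [452, 256, 2, 10, 20], [572, 263, 15, 9, 49], [452, 267, 3, 24, 56], [512, 273, 11, 35, 188], [591, 274, 17, 48, 366], [444, 278, 3, 4, 9], [446, 286, 3, 4, 10], [436, 291, 4, 16, 44], [454, 342, 34, 21, 435], [495, 342, 23, 15, 136], [478, 355, 4, 5, 12], [473, 359, 4, 3, 10]]
```

The pole is back to within a pixel of its start, and the only other changes are the flap and the arm. Handing in.

```bash
python3 -c "
from plant import job
print(job.close_job())"
```

```text
the job is handed in; nothing more can be done
None
```

The flap is shut and latched. I then held a near-level pull of about 16–17 N on the eye for over 2 s, with no reading above about 17 N. The pole is back in its cradle within a pixel of where it started, nothing else I could see on the bench moved, and the job was handed in at about 27 s.

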